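# Index the filling slide under the dosing spout

### The arm

A 6-joint arm with a two-finger parallel gripper is mounted at the origin on the work surface. World frame = base frame: x ahead of the robot, y to its left, z up, the work surface at z = 0. Lengths are in m, angles in rad, forces in N, time in s.
With the tool pointing down it reaches from about 0.325 to 0.925 m from the base axis. Payload 3.1 kg.
Tool frame: the origin (TCP) lies at the very end of the fingers, on their centre line; the grasp point (between the pads) lies env.grip_point_offset behind it (env.grip_point_offset is the distance from the TCP to the grasp point, in m); x points along the fingers, y is the direction in which the jaws open and shut, and the axes are right-handed (so a half turn about x gives the same grasp; the last joint's range is limited). The gripper opens to 85 mm and grips with 20 to 120 N. Pads are 22 mm wide; open, the fingers measure 114 mm over their backs; the gripper's body (76 mm by 85 mm) begins 54 mm behind the grasp point. The pads swing forward as they close: fully open they stand 13 mm farther back than shut.
Start: joints at [1.028, 0.217, 1.613, -0, 1.311, -0.112], TCP at [0.261, 0.568, 0.231] pointing down, gripper open.
Joint ranges: [-2.75, 2.75], [-0.78, 2.1], [0.31, 2.55], [-1.13, 4.27], [0.13, 2.63], [-2.58, 2.58]. Speed limits (rad/s): [2.79, 2.79, 3.14, 3.14, 3.14, 3.14].

### API

Orientations are given as a unit quaternion [w, x, y, z].
In Python, from rig import env gives the robot as it stands. Calls block until the motion is done:
- env.reach(position, orientation): joint-space move of the TCP to a pose.
- env.line_to(position, frame=None, vel=0.15): straight line of the TCP; frame=None keeps the orientation; vel is the mean speed in m/s.
- env.movej(angles): joint-space move.
- env.grip(opening, effort=None): finger opening in m; effort is the grip in N (None keeps the last); returns when the fingers have stopped.
- env.dwell(seconds).
- env.ik(position, orientation): joint angles nearest the present ones, or None.
- env.sense(): the state.
- env.get_image(name): name is "scene" or "top" or "wrist"; returns a dict with "color" (480x640x3 uint8, red, green, blue), "vfov" (degrees; the focal length in pixels is half the picture's height over the tangent of half this angle, whatever the lens; pixels are square), "cx", "cy" (the principal point, pixels), "xyz" and "attitude" of the camera in the world; the wrist camera has in their place "T_tool_cam" (4x4, takes a point from camera to tool coordinates, whose origin is the TCP and whose axes are the tool frame's). Camera axes: x right, y down, z forward; pixel columns grow to the right and rows downward; lengths in m; the calibration is good to about 2 mm. A picture is of the moment at which its call begins: read the wrist's pose just before it. There is no depth.
A pose or a line that the arm cannot do raises env.Unreachable and nothing moves.
- env.close_job(): hands the job in, once; it reports no verdict.
The state is a dict: "time_s": time; "joints": joint angles; "qvel": joint speeds; "joint_efforts": joint torques, N m; "position": TCP position; "tcp_rot": TCP orientation; "wrist_force": force on the tool from outside, world axes, zero at the start; "wrist_torque": the same for the moment, N m; "finger_gap": finger opening in m.
Only numpy, scipy, OpenCV 4.12 (cv2) and the standard library are available. Lean on these libraries where they do the work, as an engineer would, in place of code of your own. Each camera call takes 0.05 s, during which the arm holds its last target. There are 200 camera calls.

### The job

Lift the release bar of the filling slide and, holding it up clear of the notches, slide the carriage along until the funnel stands under the dosing spout. Then let the bar down so that its tooth drops fully into the notch nearest the spout: if it lands between two notches, ease the carriage a little to one side or the other until it drops into that nearest one. Never force the tooth against the notch strip, and leave the things standing around where they are.

Things in the scene. Friction and masses are not known exactly. Their poses are not given: they have to be found in the camera images.
- rail: The fixed filling slide: aluminium base 110 x 400 mm on the bench, two steel rods, a grey block at each end. Origin: centre of its underside; its y axis is the slide direction (the carriage is parked near the -y end), its -x side faces the robot, z up.
- strip_line (a point): Point on the rail, mid-length, on the middle line and at the height of the top of the dark notch strip along the rail's front: 14 mm wide, top 46 mm above the bench. From -y: a low parking stretch without lands, then seven 16 mm lands with 14 mm notches between (pitch 30 mm). The strip itself is shifted along y by an unknown amount each time and is not reported: a notch must be felt or seen.
- carriage (a joint): Travel of the carriage along the rail's +y, m, 0 to 0.25; parked at 0 to 0.02. Plate 100 (x) x 90 (y) mm, top 62 mm above the bench, with an amber bottle clamped on it and a steel funnel 56 mm across in the bottle. About 1 kg in all, slides with about 1.5 N friction, pushed through the release bar. At travel q its centre, bar and tooth are at rail y = q - 0.12.
- release_bar (a joint): Height of the release bar above its lowest position, m, 0 to 0.018 (top stop). Spring and weight pull it down with about 4 N at 0 and 6 N at the top; let go, it falls by itself in about 0.2 s. 0: tooth fully down in a notch or the parking stretch; about 0.008: tooth resting on a land (the carriage then takes about 5 N to push); above 0.011: tooth clear of the strip, carriage free to slide.
- bar_grip (a point): Centre of the black grip of the release bar, moving with it: 40 mm long along the rail's x, 16 mm wide along y, 16 mm high, sticking out level from the carriage's front towards the robot, 83 mm above the bench when down, nothing beneath it or beside it. The notch strip is 40 mm away towards +x. Axes as the rail's.
- tooth: Steel tooth fixed under the release bar: 10 mm wide (y), 10 mm deep (x), 40 mm high. Origin: centre of its lower end, 37 mm above the bench when the bar is down (9 mm below the top of the strip). It has 2 mm play on each side in a notch.
- funnel_mouth (a point): Centre of the funnel's mouth on the carriage, 205 mm above the bench, 125 mm to +x (rail axes) of the bar grip, at the same rail y as bar and tooth.
- spout_tip (a point): Tip of the fixed dosing spout, 230 mm above the bench, a 10 mm steel pipe bent down from a white dosing head on a column behind the rail. It stands above the funnel mouth's path, 95 to 200 mm of travel from the parked carriage.
- reagent_bottle: Bystander: amber bottle with black cap, 64 mm across, 150 mm high, standing on the bench. Origin: centre of its underside.
- beaker: Bystander: glass beaker 70 mm across, 90 mm high. Origin: centre of its underside.
- vial_rack: Bystander: white rack 70 x 130 mm with eight amber vials, 75 mm high. Origin: centre of its underside.

How it is judged:
On the way, in this order (a step that is already met when the one before it is completed fails the run):
1. the release bar is lifted clear of the notches (more than 10 mm) (value of joint release_bar above 0.01 m), for 0.2 s.
2. with the bar still held up, the funnel is brought to within 25 mm of the spout (value of joint release_bar above 0.01 m and horizontal distance between funnel_mouth and spout_tip below 0.025 m), for 0.1 s.
At the end, for the whole second after the job is handed in: The tooth is fully down in a notch (bar within 2 mm of its lowest position), the funnel is within 19 mm of the spout horizontally, which is the nearest notch (half the 30 mm pitch, plus play and a 2 mm margin; about midway either notch will do), and the carriage is at rest (value of joint release_bar below 0.002 m and horizontal distance between funnel_mouth and spout_tip below 0.019 m and velocity of joint carriage between -0.005 and 0.005 m/s); the robot touches nothing.
It fails at once if the tooth is forced: more than 30 N on it (contact force between tooth and anything else above 30 N).
It fails at once if the reagent bottle is disturbed (moved more than 20 mm) (distance of reagent_bottle from where it was at the start of the episode above 0.02 m).
It fails at once if the beaker is disturbed (moved more than 20 mm) (distance of beaker from where it was at the start of the episode above 0.02 m).
It fails at once if the vial rack is disturbed (moved more than 20 mm) (distance of vial_rack from where it was at the start of the episode above 0.02 m).
It also fails if it takes over 58 s, if anything falls off the work surface, if the arm or the gripper's body presses on something with over 40 N, if the wrist force passes 120 N, or if a joint passes its speed limit or range.

## Working session

There is one attempt and no reset: what is moved stays moved. The work goes in short steps, each a Python script; the robot and the scene stay as the last script left them, time stands still between calls to the robot, and variables do not carry over. Pictures are saved under pics/ and viewed, about 8 in all and at most 12, crops included, and the job is handed in when it is done.

```bash
mkdir -p pics; ls; python3 - <<'E'
from rig import env
import cv2,numpy as np
for n in("scene","top"):
    d=env.get_image(n); cv2.imwrite(f"pics/{n}0.png",d["color"][:,:,::-1]); print(n,d["vfov"],d["cx"],d["cy"],d["xyz"],d["attitude"])
s=env.sense(); print(s["time_s"],s["position"],s["tcp_rot"],s["finger_gap"],env.grip_point_offset,s["wrist_force"])
E
```

```text
pics
scene 52.144972131587245 315.2815797367066 232.10567191238974 [1.0545299  0.16817215 1.02139639] [-0.15398886  0.55988242  0.78145016 -0.22837415]
top 49.297408676008864 322.8961122688543 231.66127286552717 [ 0.29973437 -0.03367243  1.45152291] [-0.0669964   0.70496649 -0.70420399  0.05128811]
0.1 [0.26057688 0.56726129 0.23006582] [ 0.69051895  0.15037033  0.69101745 -0.151879  ] 0.08557203584338852 0.0187 [ 0.69241614 -0.12417401  0.31527568]
```

View pics/scene0.png

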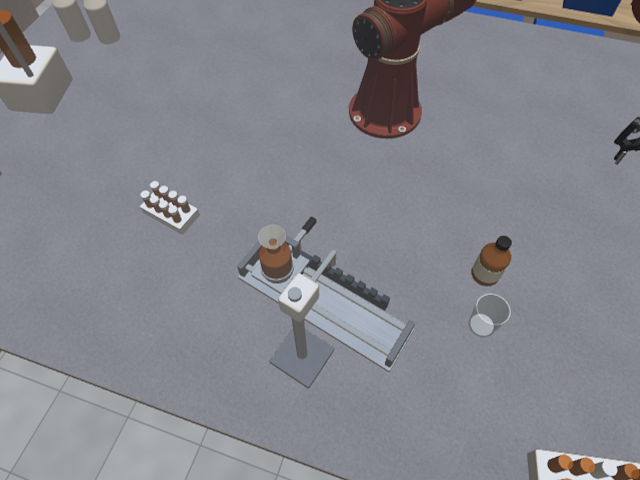

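View pics/top0.png

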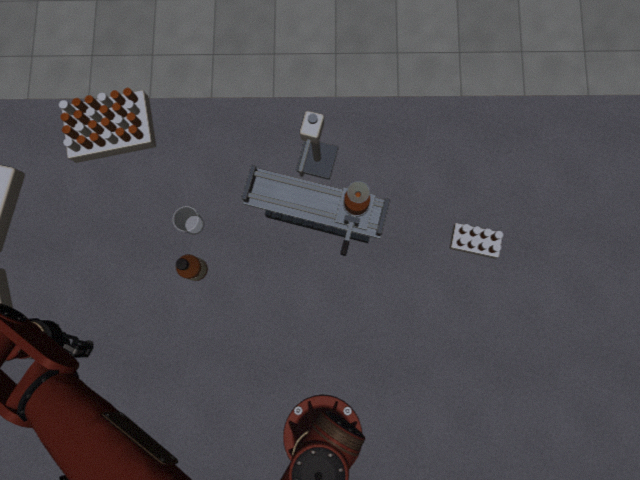

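The scene view has the grip at about (309,224), the funnel at (271,237) and the head at (298,292). The top view has the grip at about (346,247), the spout tip near (302,172) and the rail from (250,185) to (385,215). Next I enlarge both around the rail.

```bash
python3 - <<'E'
import cv2
a=cv2.imread("pics/top0.png")[105:260,235:400]; cv2.imwrite("pics/c1.png",cv2.resize(a,(660,620))[:600] if 0 else cv2.resize(a,None,fx=3.8,fy=3.8,interpolation=cv2.INTER_CUBIC))
a=cv2.imread("pics/scene0.png")[210:375,230:420]; cv2.imwrite("pics/c2.png",cv2.resize(a,None,fx=3.6,fy=3.6,interpolation=cv2.INTER_CUBIC))
E
```

```text
(no output)
```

View pics/c1.png

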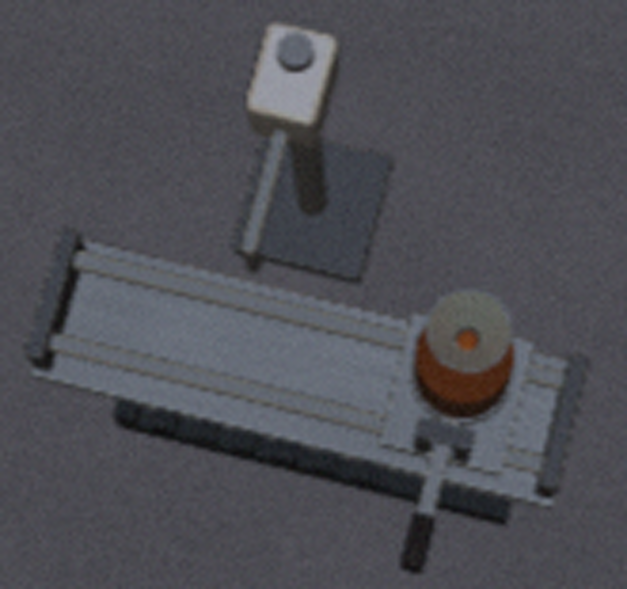

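View pics/c2.png

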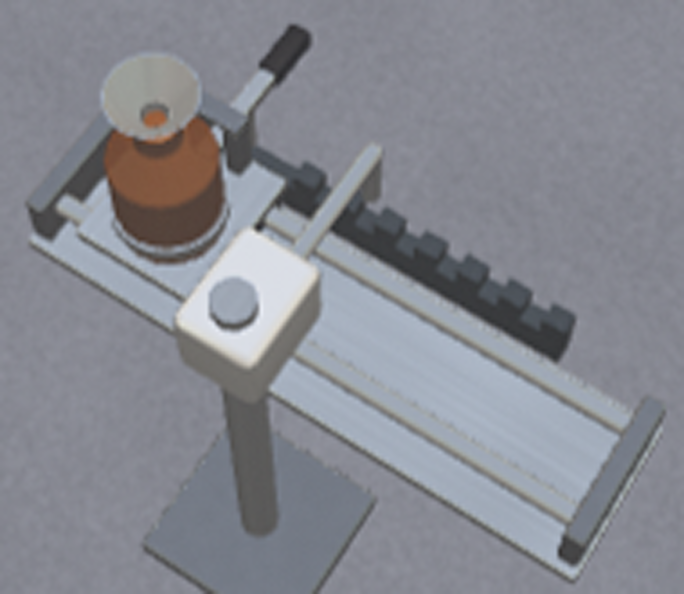

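```bash
cat > h.py <<'E'
from rig import env
import numpy as np
from scipy.spatial.transform import Rotation as R
def Rq(q): return R.from_quat(np.roll(q,-1))
def qR(M): return np.roll(R.from_matrix(M).as_quat(),1)
def ray(u,v,d):
    f=240/np.tan(np.radians(d["vfov"])/2)
    return np.array([(u-d["cx"])/f,(v-d["cy"])/f,1])
def cast(u,v,d,z):
    r=Rq(d["attitude"]).apply(ray(u,v,d)); return d["xyz"]+r*(z-d["xyz"][2])/r[2]
E
python3 - <<'E'
from h import *
np.set_printoptions(precision=4,suppress=True)
T=env.get_image("top");S=env.get_image("scene")
t=lambda u,v,z:cast(235+(u-1.4)/3.8,105+(v-1.4)/3.8,T,z)[:2]
s=lambda u,v,z:cast(230+(u-1.3)/3.6,210+(v-1.3)/3.6,S,z)[:2]
print("grip",t(417,541,.091),s(286,53,.091-.004))
print("fun",t(468,336,.205),s(151,97,.205))
print("spout",t(253,265,.230),s(375,197,.230))
fl,fr=t(30,375,.006),t(550,503,.006); print("front",fl,fr,np.linalg.norm(fl-fr))
a,b=s(30,238,.006),s(573,580,.006); print("back",a,b,np.linalg.norm(a-b))
for d in(fl-fr,b-a): print("yaw",np.degrees(np.arctan2(d[1],d[0]))-90)
print("lands",[s(*p,.046) for p in [(308,175),(350,200),(388,222),(428,245),(470,270),(513,297),(557,322)]])
print("strip ends",t(118,405,.046),t(510,495,.046))
E
```

```text
grip [ 0.4889 -0.0595] [ 0.4926 -0.0551]
fun [ 0.6061 -0.0906] [ 0.6136 -0.087 ]
spout [0.6467 0.0467] [0.6463 0.0507]
front [0.626  0.2274] [ 0.5289 -0.1588] 0.39826825895574913
back [ 0.6299 -0.1838] [0.7319 0.2019] 0.39898223823675116
yaw -14.104176443065157
yaw -14.82197395675476
lands [array([ 0.5499, -0.0214]), array([0.5584, 0.0093]), array([0.5656, 0.0365]), array([0.5729, 0.0646]), array([0.581 , 0.0938]), array([0.59  , 0.1234]), array([0.5974, 0.1527])]
strip ends [0.5946 0.1556] [ 0.5284 -0.1269]
```

```bash
cat >> h.py <<'E'
yaw=np.radians(-14.45)
xh=np.array([np.cos(yaw),np.sin(yaw),0]); yh=np.array([-np.sin(yaw),np.cos(yaw),0]); zd=np.array([0,0,-1.])
def Q(sgn):
    y=sgn*yh; return qR(np.stack([zd,y,np.cross(zd,y)],1))
def pick():
    j=env.sense()["joints"]
    best=None
    for s in(1,-1):
        q=env.ik([.49,-.057,.2],Q(s))
        if q is not None and (best is None or abs(q[5]-j[5])<best[0]): best=(abs(q[5]-j[5]),s,q)
    return best
def wcast(u,v,d,st,z):
    T=d["T_tool_cam"]; M=Rq(st["tcp_rot"])
    r=M.apply(T[:3,:3]@ray(u,v,d)); o=st["position"]+M.apply(T[:3,3])
    return o+r*(z-o[2])/r[2]
E
python3 - <<'E'
from h import *
import cv2
b=pick(); print(b)
q=Q(b[1])
env.reach([.35,.25,.33],q); env.reach([.49,-.057,.20],q)
s=env.sense(); d=env.get_image("wrist"); cv2.imwrite("pics/w1.png",d["color"][:,:,::-1])
print(s["time_s"],s["position"],s["wrist_force"]);print(d["T_tool_cam"],d["vfov"])
E
```

```text
(np.float64(1.4645564196186585), 1, array([-2.58186904e-01, -3.71520349e-02,  1.94837485e+00, -4.44089210e-16,
        1.23036984e+00, -1.57678315e+00]))
2.8583 [ 0.49034245 -0.05608578  0.20037348] [-0.05398796  0.97907007 -0.58059914]
[[-3.30802098e-04 -2.94649191e-01  9.55605434e-01 -1.43578228e-01]
 [ 9.99999832e-01  3.58362441e-04  4.56666769e-04 -3.46152265e-04]
 [-4.77009590e-04  9.55605424e-01  2.94649023e-01 -7.47079547e-02]
 [ 0.00000000e+00  0.00000000e+00  0.00000000e+00  1.00000000e+00]] 69.35786210569182
```

View pics/w1.png

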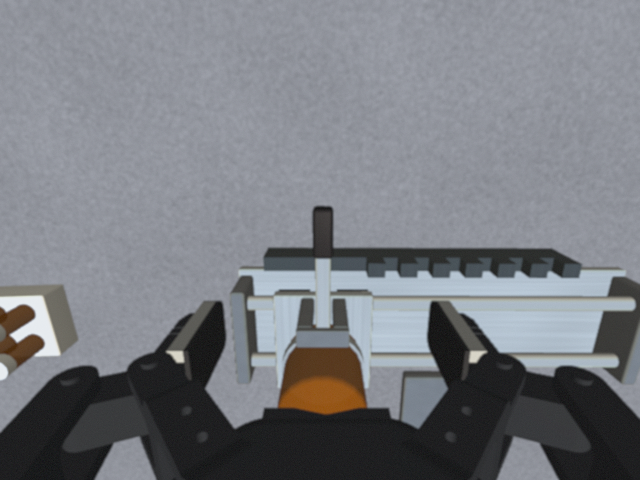

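The wrist view shows the grip from (323,207) to (322,258). The land tops are in a row at y≈269, with x ≈ 377, 409, 441, 473, 505, 538 and 571.

```bash
python3 - <<'E'
from h import *
np.set_printoptions(precision=4,suppress=True)
s=env.sense(); d=env.get_image("wrist")
c=lambda p:np.array([p@xh,p@yh,p[2]])
a,b=wcast(323,208,d,s,.091),wcast(322.5,257,d,s,.091)
print("grip ends",c(a),c(b),"mid",(a+b)/2)
for u in(377,409,441,473,505,538,571): print(c(wcast(u,270,d,s,.046)))
print("barbase",c(wcast(323,258,d,s,.091)), "rod",c(wcast(250,303,d,s,.035)),c(wcast(625,305,d,s,.035)))
g=(a+b)/2; q=Q(1); env.grip(.06)
env.line_to([g[0],g[1],.12],q); env.line_to([g[0],g[1],.083-env.grip_point_offset],q,vel=.08)
print(env.sense()["wrist_force"])
env.grip(.0,effort=40); s=env.sense(); print(s["time_s"],s["finger_gap"],s["wrist_force"],c(s["position"]))
E
```

```text
grip ends [0.4676 0.0657 0.091 ] [0.5063 0.0653 0.091 ] mid [ 0.4879 -0.0581  0.091 ]
[0.5354 0.1152 0.046 ]
[0.5354 0.1448 0.046 ]
[0.5353 0.1744 0.046 ]
[0.5353 0.204  0.046 ]
[0.5352 0.2336 0.046 ]
[0.5351 0.2642 0.046 ]
[0.5351 0.2947 0.046 ]
barbase [0.5071 0.0657 0.091 ] rod [ 0.5752 -0.007   0.035 ] [0.5768 0.3645 0.035 ]
[-0.4123  0.2919  0.003 ]
5.3333 0.01517656865891966 [0.3672 0.4469 3.3625] [0.4873 0.0655 0.0648]
```

```bash
python3 - <<'E'
from h import *
import cv2
np.set_printoptions(precision=4,suppress=True)
p=env.sense()["position"]
env.line_to(p+[0,0,.0145],vel=.03); env.dwell(.4)
s=env.sense(); print(s["time_s"],s["position"]-p,s["finger_gap"],s["wrist_force"])
d=env.get_image("scene");cv2.imwrite("pics/s2.png",d["color"][:,:,::-1])
env.line_to(p+[0,0,.0145]+yh*.141,vel=.06); env.dwell(.3)
s=env.sense(); print(s["time_s"],s["position"]-p,s["finger_gap"],s["wrist_force"])
d=env.get_image("scene");cv2.imwrite("pics/s3.png",d["color"][:,:,::-1])
e=env.get_image("top")
a=d["color"][190:340,250:400,::-1];b=e["color"][130:280,250:400,::-1]
cv2.imwrite("pics/m3.png",cv2.resize(np.hstack([a,b]),(800,400),interpolation=cv2.INTER_CUBIC))
E
```

```text
6.3833 [-0.     -0.      0.0144] 0.015162232436997282 [ 3.2803 -1.246  -5.2913]
9.2333 [0.0354 0.1365 0.0146] 0.015146840739598565 [ 4.1716 -2.2114 -5.4384]
```

View pics/m3.png

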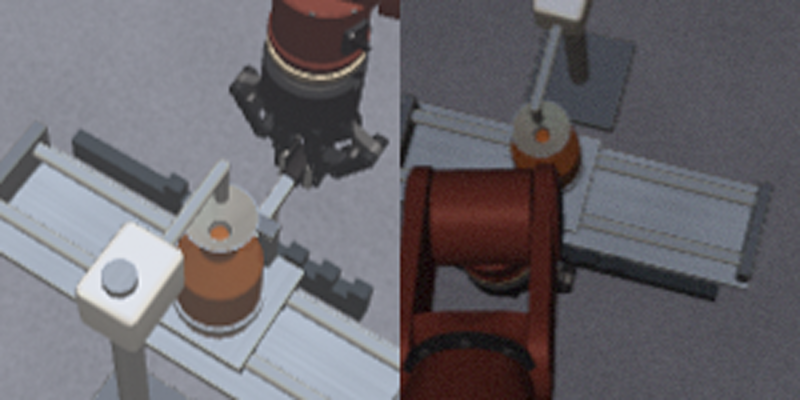

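In the scene half (left), the funnel mouth is at about (222,218) and the spout tip at (224,198). In the top half, the mouth is at about (545,134) and the tip at (537,119).

```bash
python3 - <<'E'
from h import *
np.set_printoptions(precision=4,suppress=True)
k=8/3
T=env.get_image("top");S=env.get_image("scene")
c=lambda p:np.array([p@xh,p@yh])
for d,o,m,t in((S,(250,190),(222,218),(224,198)),(T,(250,130),(145,134),(137,119))):
    f=lambda p,z:c(cast(o[0]+p[0]/k,o[1]+p[1]/k,d,z))
    print(f(m,.205),f(t,.23),f(t,.23)-f(m,.205))
E
```

```text
[0.6154 0.2111] [0.6128 0.2106] [-0.0026 -0.0005]
[0.6085 0.1985] [0.6141 0.206 ] [0.0055 0.0075]
```

```bash
python3 - <<'E'
from h import *
np.set_printoptions(precision=4,suppress=True)
z0=.0648
p=env.sense()["position"]
env.line_to(p+yh*(.152-.141),vel=.04); env.dwell(.2)
p=env.sense()["position"]
for i in range(1,16):
    env.line_to(p-[0,0,.001*i],vel=.02); env.dwell(.1)
    s=env.sense(); print(round((s["position"][2]-z0)*1e3,2),s["wrist_force"])
    if s["wrist_force"][2]>1 or s["position"][2]<z0+.0003: break
print(s["time_s"])
E
```

```text
13.69 [ 3.5884  0.5825 -5.066 ]
12.71 [ 4.9213 -0.0498 -4.7722]
11.69 [ 4.2959 -0.3266 -5.8165]
10.68 [ 3.4841  0.0706 -4.8584]
9.69 [ 4.7767 -0.631  -4.3629]
8.7 [ 4.7559 -0.0195 -4.5381]
7.69 [ 4.944   0.5175 -5.189 ]
6.69 [ 4.8956 -0.9934 -4.3539]
5.71 [ 4.6763 -0.1146 -4.8687]
4.7 [ 5.0418  0.094  -4.8603]
3.7 [ 3.7293 -0.6655 -3.9658]
2.68 [ 3.7646  0.4054 -4.9338]
1.71 [ 3.6121  0.8168 -4.1878]
0.67 [ 4.3596  0.1157 -4.8649]
0.15 [ 0.9019 -0.0292  1.0574]
15.3083
```

The tooth went past land height to the bottom with no resistance. Now I release, back off and check.

```bash
python3 - <<'E'
from h import *
import cv2
np.set_printoptions(precision=4,suppress=True)
env.grip(.05); env.dwell(.2); p=env.sense()["position"]
env.line_to(p+[0,0,.05],vel=.06); env.line_to(p+[0,0,.14]-xh*.03,vel=.12); env.dwell(.3)
s=env.sense(); d=env.get_image("wrist"); print(s["time_s"],s["wrist_force"],s["position"])
S=env.get_image("scene")
cv2.imwrite("pics/w4.png",np.hstack([d["color"][150:400,180:500],S["color"][150:400,200:520]])[:,:,::-1])
E
```

```text
18.1583 [-0.6051  0.1636  0.071 ] [0.497  0.0965 0.2037]
```

View pics/w4.png

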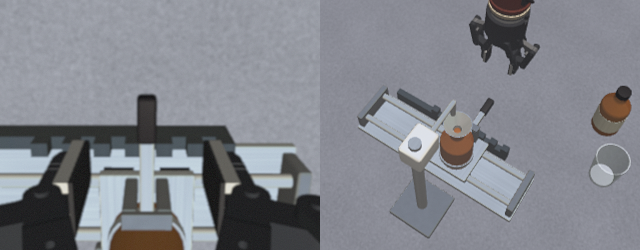

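The wrist crop shows the released bar standing between lands 4 and 5. The scene crop shows the spout over the funnel mouth, with the bottle and beaker in place and the gripper clear.

```bash
python3 -c "
from rig import env
env.close_job(); print(env.sense()['time_s'])"
```

```text
the job is handed in; nothing more can be done
the job is handed in; nothing more can be done
```

I handed the job in at about 18 s of robot time. The tooth is down in the notch nearest the spout, and the gripper is clear of everything.

**What I did:** I gripped the release bar at 40 N and lifted it 14.5 mm. I slid the carriage 141 mm until the funnel was under the spout, with the bar still up. I then moved on to 152 mm, to the notch between lands 4 and 5, and lowered the bar in 1 mm steps while watching the wrist force.

**Last checks:**
- **Tooth:** it passed land height (8 mm) with no resistance. The wrist force changed only at the bottom, within about 0.2 mm of the lowest position, so no easing sideways was needed.
- **Wrist force:** it stayed near 7 N or less at every point I read it.
- **Final picture:** the released bar stands between lands 4 and 5, with the spout over the funnel. The bottle and beaker look undisturbed. The vial rack is outside that picture, but the arm never went near it.

**Disagreement:** the scene and top cameras differed by about 8 mm on how far the funnel still had to go to the spout. From the two, I put the funnel about 4 to 11 mm from the spout, inside the 19 mm limit. The next notch would have been about 17 to 24 mm away, so the choice of notch doesn't depend on which camera is right.

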